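Mount the carrier plate on the mixer drive

ROBOT

A 6-joint arm with a two-finger parallel gripper is mounted at the origin on a cart in front of the work surface, level with it; the furniture and walls round the work are solid. World frame = base frame: x ahead of the robot, y to its left, z up, the work surface at z = 0. Lengths are in m, angles in rad, forces in N, time in s.
With the tool pointing down it reaches from about 0.25 to 0.775 m from the base axis. Payload 4 kg.
Tool frame: the origin (TCP) lies at the very end of the fingers, on their centre line; the grasp point (between the pads) lies 19 mm behind it (robot.hold_point_z is the distance from the TCP to the grasp point, in m); z points along the fingers, y is the line along which they close (so a half turn about z gives the same grasp; the last joint's range is limited). The gripper opens to 94 mm and grips with 3 to 60 N. Pads are 16 mm wide; open, the fingers measure 119 mm over their backs; the gripper's body (75 mm by 177 mm) begins 78 mm behind the grasp point.
Start: joints at [1.163, 0.087, 1.371, -0, 1.684, -0.103], TCP at [0.165, 0.525, 0.206] pointing down, gripper open.
Joint ranges: [-3.1, 3.1], [-0.76, 2.03], [0.27, 2.55], [-1.08, 4.22], [0.17, 2.65], [-2.57, 2.57]. Speed limits (rad/s): [2.79, 2.79, 3.14, 3.14, 3.14, 3.14].

INTERFACE

Orientations are given as [roll, pitch, yaw] about the fixed x, y, z axes, in that order (R = Rz(yaw) Ry(pitch) Rx(roll)).
In Python, from bench import robot gives the robot as it stands.
- The arm moves only by the tool carry_out, never from a script. Its argument "steps" is a list of rows, each a list of 3 entries, a list of its own where there are three numbers: the shift along the tool's x, y, z in m, then the turn about the tool's z in units of 10 degrees (1.0 is 10 degrees), then the closure, from -1 (fully open) to 1 (shut). In form: [[[tx, ty, tz], roll, jaw], ...]. A call has 1 to 10 rows; each row is the pose to reach, as a shift and turn from the pose commanded when the call began, along the tool's axes at that moment; what a row does not reach only later rows make up. A row lasts 1/8 s, in which the tool goes at most 62.5 mm and 10.7 degrees, less where a joint would pass 70% of its speed; a pose out of reach is approached as far as the arm can. A call with a gripper value outside its range is refused whole. The fingers move at their own pace and stop on an object; the grip force is fixed at half the most. Time passes only in rows, so rows that repeat a pose let the fingers close. It gives the time, the measured TCP pose, the force, the opening and the grip force at its end, in the units of the state.
- robot.get_obs(): the state, without advancing time (a new reading comes with each control period).
- robot.snapshot(name): name is "side" or "top"; returns a dict with "image" (480x640x3 uint8, red, green, blue), "z_map" (480x640 float32, m along the optical axis (not along the pixel's ray), 0 where there is no reading), "mtx" (3x3 intrinsics, pixels), "D" ([k1, k2, p1, p2, k3] as OpenCV has them; the pictures are not rectified), "R" (3x3) and "t" (3): a world point X has camera coordinates R X + t. Camera axes: x right, y down, z forward; pixel columns grow to the right and rows downward; lengths in m; the calibration is good to about 2 mm. A picture is of the moment at which its call begins.
- robot.close_job(): hands the job in; it is judged then, once.
The state is a dict: "time": time; "joint_positions": joint angles; "qvel": joint speeds; "joint_torque": joint torques, N m; "tool_pos": TCP position; "ee_rot": TCP orientation; "wrist_force": force on the tool from outside, world axes, zero at the start; "wrist_torque": the same for the moment, N m; "width": finger opening in m; "finger_force": force on a finger pad.
Only numpy, scipy, OpenCV 4.12 (cv2) and the standard library are available. Lean on these libraries where they do the work, as an engineer would, in place of code of your own. Each camera call takes 0.05 s, during which the arm holds its last target. There are 200 camera calls.

TASK

Fit the flat metal carrier plate onto the bench mixer drive. Thread its round hole over the tall spindle and let go while it still lies loose and raised; then turn it, feeling for the short drive pin, until its slot drops over that pin, press it down past the spring catch until it lies flat and fully home on the hub, and leave everything else on the bench where it is.

Things in the scene. Friction and masses are not known exactly. Their poses are not given: they have to be found in the camera images.
- spindle_base (a point): Mixer drive: fixed white box 120 x 120 x 38 mm, round steel hub 72 mm across on top. Point: on the spindle's axis at the hub's face, 50 mm above the bench, where a fitted plate's underside lies. z up; x points from the box's front (grey panel, black knob) to its back. From the spindle, the short drive pin stands towards -x, turned up to 0.6 rad either way about z: find it by feel or eye.
- spindle_tip (a point): Tapered tip of the spindle (9 mm thick), 28 mm above spindle_base. The drive pin is parallel to it, 6 mm thick, 24 mm from its axis, its tapered tip 12 mm above the hub's face. The hub is stiff: it turns only under about 1 N m. A plate over the spindle alone leans on the pin's tip, often tilted sideways, its long end sloping down by less than 0.1 rad; it turns with under 1 N at that end.
- catch (a point): Spring catch: two spring balls in the spindle's sides; point on the axis between them, 4 mm above the hub's face. When the slot drops over the drive pin, the plate lies on the balls, its hole some 7 mm above home, its long end sunk to the hub's rim (slope about 0.18 rad down), and no longer turns freely. 11 to 14 N straight down beside the spindle then snaps it home and level; it stays there.
- plate_bore (a point): Carrier plate: bare aluminium, flat, 120 x 56 x 8 mm, about 0.15 kg, lying on the bench at first. Point: centre of its 13 mm round hole, half-way up its thickness. z up; x along its length, long end towards -x: it reaches x = -76 to +44 mm, y = -28 to +28 mm from here. Fitted, its x is the drive's x turned by up to 0.6 rad either way, and this point is 4 mm above spindle_base.
- plate_slot (a point): Centre of the plate's slot for the drive pin, 24 mm from the round hole towards the long end, half-way up the thickness; 12 mm long (along x) by 9 mm wide. Axes as for plate_bore. Two 16 mm tube holes nearer the long end are not used here.
- plate_centre (a point): Middle of the carrier plate, half-way up its thickness and on its centre line, close to its centre of mass: the place to grip it, across its 56 mm width (along y). Axes as for plate_bore.
- cup: Bystander: specimen cup with yellow screw lid, 62 mm across, 61 mm high, loose. Origin at the centre of its underside.
- pipette: Bystander: pipette lying on its side, 225 mm long, 44 x 25 mm, loose, its length roughly along world y between the drive and the bench's front edge. Origin at the centre of its underside.
- tape: Bystander: roll of brown paper tape standing on end, 36 mm across, 46 mm high, loose. Origin at the centre of its underside.
- tweezers: Bystander: steel forceps lying flat, 130 mm long, loose. Origin at the centre of its underside.
Things that resemble listed ones, but are neither listed nor needed, are in the scene too. There is more than one size of the part that bears plate_bore; the job needs the larger.

How it is judged:
By the outcome, as a careful person would: the job done as asked, in the order asked, and still so for the second after the job is handed in, with the robot touching nothing.
It also fails if it takes over 64 s, if anything falls off the work surface, if the arm or the gripper's body presses on something with over 40 N, if the wrist force passes 120 N, or if a joint passes its speed limit or range.

## Working session

There is one attempt and no reset: what is moved stays moved. The work goes in short steps, Python scripts to look and compute and a tool call to move; the robot and the scene stay as the last step left them, time stands still between calls to the robot, and variables do not carry over. Pictures are saved under pics/ and viewed, at most 10 in all, crops included, and the job is handed in when it is done.

Besides the shell and the picture viewer there is one more tool, called after "Call:" by a JSON object that holds its "op" and its "data", one argument or row to a line. carry_out: Moves the arm, as the interface text tells. Its arguments: {"type":"object","properties":{"steps":{"type":"array","items":{"type":"array"}}},"required":["steps"]}

```bash
mkdir -p pics; ls; cat > h.py <<'E'
import numpy as np, cv2
from bench import robot
def snap(n,save=None):
    s=robot.snapshot(n)
    if save: cv2.imwrite('pics/'+save,s['image'][:,:,::-1])
    return s
def cloud(s):
    K,D,R,t=[np.asarray(s[k],float) for k in('mtx','D','R','t')]
    v,u=np.mgrid[0:480,0:640]
    p=cv2.undistortPoints(np.stack([u,v],-1).reshape(-1,1,2).astype(float),K,D).reshape(480,640,2)
    z=s['z_map'][...,None]
    c=np.concatenate([p*z,z],-1)
    return (c-t)@R
def plane(s,px,h):
    K,D,R,t=[np.asarray(s[k],float) for k in('mtx','D','R','t')]
    p=cv2.undistortPoints(np.array(px,float).reshape(-1,1,2),K,D).reshape(-1,2)
    d=np.c_[p,np.ones(len(p))]@R; o=-R.T@t
    return o+d*((h-o[2])/d[:,2])[:,None]
E
python3 - <<'E'
from h import *
for n in('top','side'):
    s=snap(n,n+'0.png'); np.save(n+'0.npy',s,allow_pickle=True)
    print(n,-np.array(s['R']).T@s['t'],np.array(s['R']).round(2).tolist())
print(robot.get_obs())
E
```

```text
pics
top [0.3684109  0.06589598 0.959296  ] [[-0.03, -1.0, -0.03], [-0.98, 0.03, -0.18], [0.18, 0.02, -0.98]]
side [ 0.30983805 -0.47657312  0.74863079] [[0.92, -0.4, -0.02], [-0.31, -0.68, -0.67], [0.25, 0.62, -0.74]]
{'time': 0.1, 'joint_positions': array([ 1.16290786e+00,  8.78601727e-02,  1.37207431e+00, -2.24463987e-05,
        1.68360249e+00, -1.03115361e-01]), 'qvel': array([ 0.00127801, -0.00357436, -0.00490474,  0.00219642, -0.00114011,
        0.00070935]), 'joint_torque': array([ 2.82290341e-03, -3.41252482e+01, -3.03301084e+01,  7.20853033e-02,
        3.04521562e-02, -1.16344008e-04]), 'tool_pos': array([0.1648673 , 0.52419603, 0.20444727]), 'ee_rot': array([-3.13965636e+00, -1.77944267e-04,  2.83681687e+00]), 'wrist_force': array([-0.9422685 , -0.88695121, -0.04302172]), 'wrist_torque': array([ 0.01505295,  0.02649163, -0.03593858]), 'finger_force': 0.0, 'width': 0.09392266223421385}
```

View pics/top0.png

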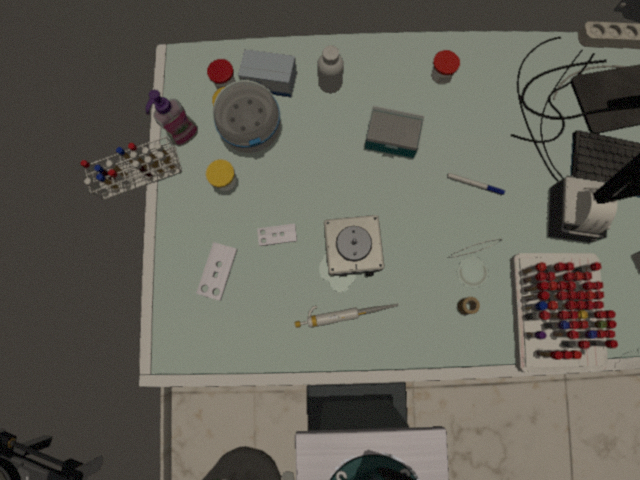

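View pics/side0.png

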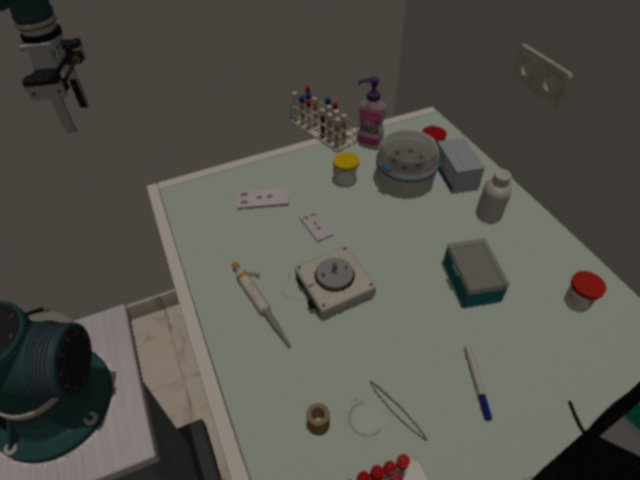

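The top view shows the large plate at about (217,271), the small decoy at (277,235) and the drive hub at (353,243). The knob is at the bottom (370,273), so the drive's front faces the robot. Next I'll measure these.

```bash
python3 - <<'E'
from h import *
s=np.load('top0.npy',allow_pickle=True).item(); im=s['image']
a=cv2.resize(im[235:307,190:245],None,fx=7,fy=7,interpolation=3)
b=cv2.resize(im[208:280,320:390],None,fx=7,fy=7,interpolation=3)
b=np.clip(b*1.3,0,255).astype(np.uint8)
cv2.imwrite('pics/crop0.png',np.hstack([a[:504],b[:504,:410]])[:,:,::-1])
C=cloud(s)
# plate
g=im.astype(int); m=np.zeros((480,640),np.uint8)
sub=g[235:307,190:245]; print(sub[36,22:34].tolist(), sub[5,5])
m[235:307,190:245]=((sub.min(2)>sub[5,5].max()-0)|((sub[...,0]-sub[...,1])>-6))*255
cs,_=cv2.findContours(m,0,1); c=max(cs,key=cv2.contourArea)
r=cv2.minAreaRect(c); print(r,cv2.contourArea(c)); bp=cv2.boxPoints(r)
w=plane(s,bp,.008); print(w, np.linalg.norm(np.diff(w,axis=0),axis=1)); print('ctr',w.mean(0))
# hub: depth-based
for (u,v) in[(353,242),(340,222),(353,235),(362,242),(345,250),(217,271),(223,251)]: print((u,v),C[v,u])
s2=np.load('side0.npy',allow_pickle=True).item();C2=cloud(s2)
for (n,c) in(('top',C),('side',C2)):
    q=c[(abs(c[...,0]-.42)<.15)&(abs(c[...,1]-.03)<.15)]
    h=q[(q[:,2]>.045)&(q[:,2]<.056)];print(n,len(h),h.mean(0),h.min(0),h.max(0))
    h=q[(q[:,2]>.06)];print(n,'tall',len(h),h.tolist()[:30])
E
```

```text
[[155, 148, 141], [143, 135, 130], [121, 113, 112], [121, 115, 109], [137, 131, 126], [143, 134, 130], [153, 145, 139], [155, 145, 140], [156, 148, 143], [159, 150, 146], [156, 147, 144], [153, 144, 139]] [130 136 124]
((217.0, 270.5), (71.0, 54.0), 90.0) 2771.0
[[0.58025976 0.38761607 0.008     ]
 [0.57580032 0.26426159 0.008     ]
 [0.41823071 0.26397369 0.008     ]
 [0.42111045 0.38394608 0.008     ]] [0.12343505 0.15756987 0.12000694]
ctr [0.49885031 0.32494936 0.008     ]
(353, 242) [0.53907638 0.02522243 0.07270424]
(340, 222) [0.59087531 0.04976444 0.03671916]
(353, 235) [0.55940887 0.02336018 0.0456609 ]
(362, 242) [0.54320656 0.00510329 0.04788271]
(345, 250) [0.52713602 0.04162912 0.04874608]
(217, 271) [0.49663989 0.32432434 0.00826123]
(223, 251) [0.54112058 0.31142625 0.00792897]
top 792 [0.54036828 0.02323019 0.04910133] [ 0.50749433 -0.01190964  0.04500289] [0.5697905  0.05815347 0.05573257]
top tall 1199 [[0.3684108995415659, 0.06589597735903155, 0.9592959961784302], [0.3684108995415659, 0.06589597735903155, 0.9592959961784302], [0.3684108995415659, 0.0658959773590315
[... 3083 characters left out ...]
.5423460439263762, 0.01852215830353047, 0.07261081177920455], [0.5438984570567558, 0.01743117126844554, 0.07303415140606212], [0.547401847991043, 0.02042755728653911, 0.06786016301547375], [0.5399999136204073, 0.02236688558452207, 0.06651169316028689], [0.541391550326829, 0.02089237698016092, 0.06745308485056549], [0.5426705568996845, 0.01919065927764787, 0.06870911005771291], [0.5443314507737051, 0.01831145943241748, 0.0688393192415622], [0.5466856689038807, 0.018884637117462695, 0.06697177811272469], [0.5409682996634503, 0.02446625253126739, 0.06062008074582333], [0.5414234847023803, 0.02094960445714277, 0.06436705481796723], [0.5427381910825723, 0.019312001118101794, 0.06553753180931592]]
```

View pics/crop0.png

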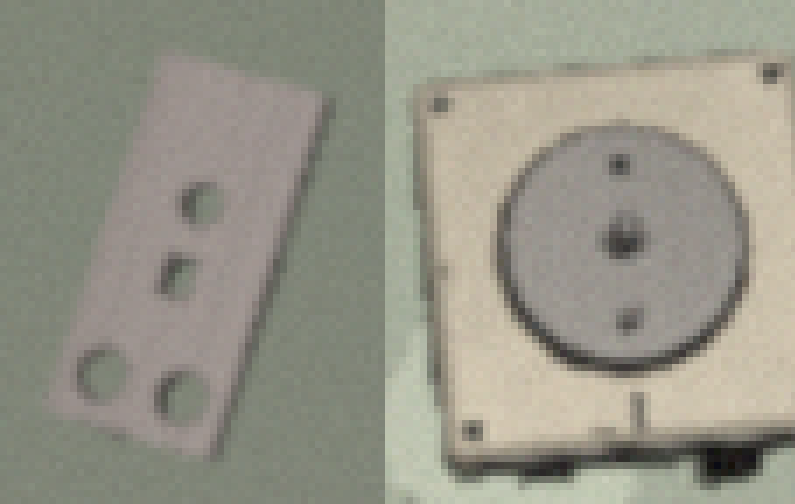

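The crop shows the plate's bore at about (218.8,264.0), its slot at (215.4,274.6), and the tube holes nearer the robot, so the long end points that way. On the hub, the spindle is at about (354,242) and the drive pin at (354.7,253.7).

```bash
cat >> h.py <<'E'
def plate_mask(s,h,lo,hi,thr=1):
    g=cv2.GaussianBlur(s['image'],(3,3),0).astype(int); C=cloud(s)
    m=((g[...,0]-g[...,1])>thr)&(C[...,0]>lo[0])&(C[...,0]<hi[0])&(C[...,1]>lo[1])&(C[...,1]<hi[1])
    cs,_=cv2.findContours(m.astype(np.uint8)*255,0,1); return max(cs,key=cv2.contourArea)
E
python3 - <<'E'
from h import *
for n in('top','side'):
    s=np.load(n+'0.npy',allow_pickle=True).item()
    c=plate_mask(s,.008,(.40,.25),(.60,.40))
    w=plane(s,c.reshape(-1,2),.008)[:,:2].astype(np.float32)
    r=cv2.minAreaRect(w*1000);print(n,'plate',r)
    C=cloud(s); q=np.abs(C[...,2]-.05)<.006
    q&=np.hypot(C[...,0]-.54,C[...,1]-.022)<.06
    q=cv2.morphologyEx(q.astype(np.uint8),cv2.MORPH_OPEN,np.ones((3,3)))
    cs,_=cv2.findContours(q,0,1);c=max(cs,key=cv2.contourArea)
    w=plane(s,c.reshape(-1,2),.05)[:,:2].astype(np.float32)
    print('hub',cv2.fitEllipse(w*1000))
    if n=='top':
        print('bore,slot',plane(s,[[218.8,264],[215.4,274.6]],.008))
        print('spindle tip',plane(s,[[354.2,242]],.078),'pin',plane(s,[[354.7,253.7]],.062))
        print('box corners top', plane(s,[[320+(435-385)/7,208+103/7],[320+(770-385)/7,208+72/7],[320+(473-385)/7,208+430/7]],.038))
    T=C[(C[...,2]>.062)&(C[...,2]<.085)&(np.hypot(C[...,0]-.54,C[...,1]-.022)<.03)]
    print('spindle',len(T),T.mean(0))
E
```

```text
top plate ((497.4306640625, 325.8345642089844), (57.62764358520508, 120.36585235595703), 72.07270050048828)
hub ((542.6112670898438, 23.092599868774414), (68.7744140625, 70.4578628540039), 74.44316101074219)
bore,slot [[0.51217831 0.32053484 0.008     ]
 [0.48877482 0.32789398 0.008     ]]
spindle tip [[0.53797338 0.02301798 0.078     ]] pin [[0.51638026 0.02222409 0.062     ]]
box corners top [[ 0.589965    0.07752197  0.038     ]
 [ 0.59616825 -0.02589874  0.038     ]
 [ 0.4882427   0.06913076  0.038     ]]
spindle 18 [0.54197565 0.02352027 0.07300763]
side plate ((499.0050048828125, 324.71185302734375), (65.08622741699219, 121.11162567138672), 72.46459197998047)
hub ((544.0087890625, 21.243478775024414), (70.51422882080078, 74.0081787109375), 154.84815979003906)
spindle 37 [0.54172455 0.02065944 0.07043312]
```

Call:
{"op": "carry_out", "data": {
  "steps": [
    [[-0.06,-0.014,0],0,-1],
    [[-0.12,-0.028,0.01],0,-1],
    [[-0.18,-0.042,0.03],0,-1],
    [[-0.24,-0.056,0.06],0,-1],
    [[-0.3,-0.071,0.09],0,-1],
    [[-0.35,-0.083,0.12],0,-1],
    [[-0.377,-0.09,0.146],0,-1],
    [[-0.377,-0.09,0.146],0,-1],
    [[-0.377,-0.09,0.146],0,-1]
  ]
}}

```text
time: 1.23
tool_pos: [0.4972, 0.3261, 0.0596]
ee_rot: [3.141, -0.001, 2.837]
wrist_force: [0.7, 0.6, 0.1]
width: 0.0945
finger_force: 0.0
```

```bash
python3 - <<'E'
from h import *
snap('side','s1.png'); o=robot.get_obs()
for k in('time','tool_pos','ee_rot','wrist_force','joint_positions'):print(k,o[k])
E
```

```text
time 1.275
tool_pos [0.49736582 0.32671958 0.06055269]
ee_rot [3.14012014e+00 5.13127080e-04 2.83780384e+00]
wrist_force [ 0.0993075   0.08036188 -0.10095918]
joint_positions [ 4.85554755e-01  2.55136829e-01  1.46904188e+00  6.80982325e-04
  1.41600726e+00 -7.81557655e-01]
```

View pics/s1.png

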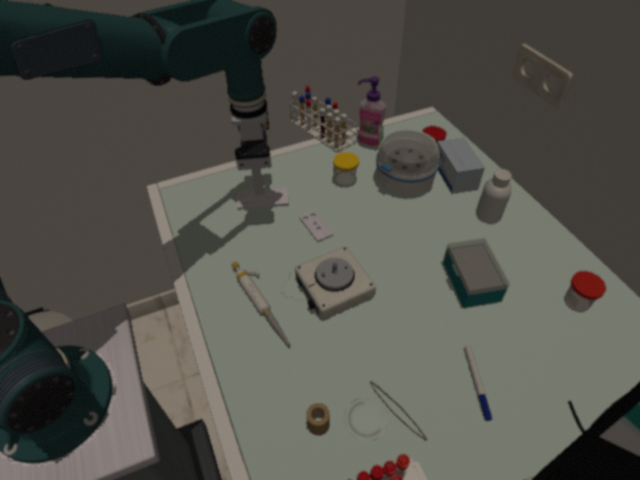

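The gripper is above the large plate at about (262,190). Now I'll descend and grip.

Call:
{"op": "carry_out", "data": {
  "steps": [
    [[0,0,0.03],0,-1],
    [[0,0,0.05],0,-1],
    [[0,0,0.057],0,-1],
    [[0,0,0.057],0,-1],
    [[0,0,0.057],0,1],
    [[0,0,0.057],0,1],
    [[0,0,0.057],0,1],
    [[0,0,0.057],0,1],
    [[0,0,0.057],0,1],
    [[0,0,0.057],0,1]
  ]
}}

```text
time: 2.52
tool_pos: [0.4979, 0.3258, 0.0027]
ee_rot: [3.141, 0.0, 2.837]
wrist_force: [-0.3, 0.6, 1.6]
width: 0.0552
finger_force: 30.0
```

Call:
{"op": "carry_out", "data": {
  "steps": [
    [[0,0,-0.04],0,1],
    [[0,0,-0.09],0,1],
    [[0,0,-0.137],0,1],
    [[0,0,-0.137],0,1]
  ]
}}

```text
time: 3.02
tool_pos: [0.5001, 0.3269, 0.1444]
ee_rot: [3.135, 0.007, 2.837]
wrist_force: [-0.2, 0.4, -0.9]
width: 0.0552
finger_force: 30.0
```

```bash
python3 - <<'E'
from h import *
s=snap('top','t1.png'); np.save('top1.npy',s,allow_pickle=True); s=snap('side'); np.save('side1.npy',s,allow_pickle=True)
a=np.load('top1.npy',allow_pickle=True).item()['image'][200:350,140:290]; b=s['image'][80:230,190:340]
cv2.imwrite('pics/c1.png',cv2.resize(np.hstack([a,b])[:,:,::-1],None,fx=2.6,fy=2.6,interpolation=3))
o=robot.get_obs()
for k in('time','tool_pos','ee_rot','wrist_force','width'):print(k,o[k])
E
```

```text
time 3.125
tool_pos [0.49719412 0.32538861 0.1384139 ]
ee_rot [-3.14056559e+00 -9.72543646e-04  2.83680841e+00]
wrist_force [-0.39873748  0.44943968 -2.74692434]
width 0.05509264517336558
```

View pics/c1.png

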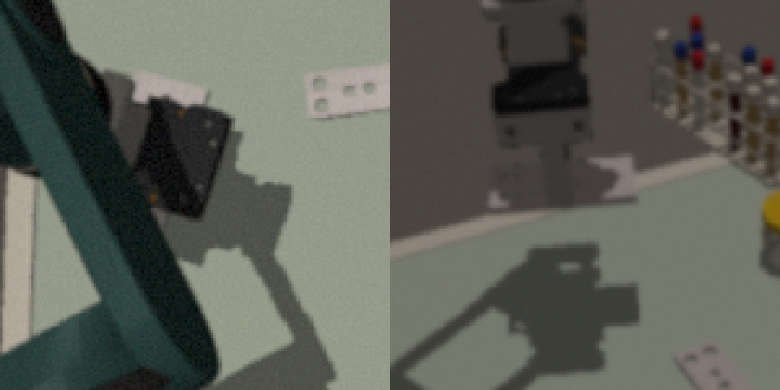

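The plate is held by its middle and level, and its bore end points away from the robot. I'll carry it to above the spindle.

Call:
{"op": "carry_out", "data": {
  "steps": [
    [[-0.022,-0.05,0],0,1],
    [[-0.044,-0.1,0],0,1],
    [[-0.066,-0.15,0],0,1],
    [[-0.088,-0.2,0],0,1],
    [[-0.105,-0.245,0],0,1],
    [[-0.118,-0.275,0.02],0,1],
    [[-0.118,-0.275,0.045],0,1],
    [[-0.118,-0.275,0.045],0,1],
    [[-0.118,-0.275,0.045],0,1]
  ]
}}

```text
time: 4.25
tool_pos: [0.5271, 0.0283, 0.0935]
ee_rot: [-3.141, -0.002, 2.837]
wrist_force: [-0.2, 0.1, -2.1]
width: 0.0553
finger_force: 30.0
```

```bash
python3 - <<'E'
from h import *
s=snap('top'); np.save('top2.npy',s,allow_pickle=True); s2=snap('side'); np.save('side2.npy',s2,allow_pickle=True)
a=s['image'][180:300,290:410]; b=s2['image'][200:320,270:390]
cv2.imwrite('pics/c2.png',cv2.resize(np.clip(1.3*np.hstack([a,b])[:,:,::-1],0,255).astype(np.uint8),None,fx=3.3,fy=3.3,interpolation=3))
for i in range(3):
    o=robot.get_obs()
    print(o['tool_pos'],o['ee_rot'],o['wrist_force'])
for S in(s,s2):
    C=cloud(S); q=C[(C[...,2]>.085)&(C[...,2]<.105)&(abs(C[...,0]-.53)<.1)&(abs(C[...,1]-.03)<.06)]
    print(len(q),q.max(0),q.min(0))
E
```

```text
[0.52812446 0.02842624 0.09508649] [3.14125929e+00 9.98720684e-04 2.83773464e+00] [ 0.07258828  0.90774676 -1.77959108]
[0.52812446 0.02842624 0.09508649] [3.14125929e+00 9.98720684e-04 2.83773464e+00] [ 0.07258828  0.90774676 -1.77959108]
[0.52812446 0.02842624 0.09508649] [3.14125929e+00 9.98720684e-04 2.83773464e+00] [ 0.07258828  0.90774676 -1.77959108]
616 [0.53315807 0.0721504  0.10215795] [0.4615383  0.00350517 0.08929662]
949 [0.59371265 0.07222963 0.10498528] [ 0.4640743  -0.01692686  0.09062667]
```

View pics/c2.png

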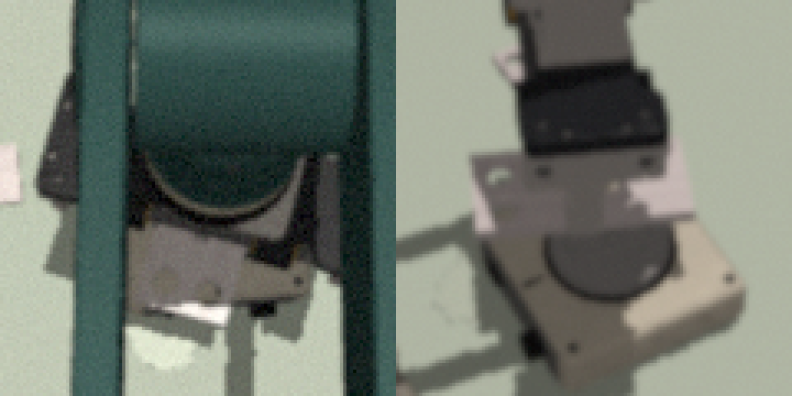

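The plate hangs level above the hub, long end towards the front-left. The fingers hide the bore, so I'll lower it in small steps and watch the forces.

Call:
{"op": "carry_out", "data": {
  "steps": [
    [[0,0,0.006],0,1],
    [[0,0,0.011],0,1],
    [[0,0,0.014],0,1],
    [[0,0,0.016],0,1],
    [[0,0,0.016],0,1]
  ]
}}

```text
time: 4.97
tool_pos: [0.5276, 0.0279, 0.0783]
ee_rot: [3.142, -0.0, 2.837]
wrist_force: [0.5, 0.9, -2.5]
width: 0.0557
finger_force: 30.0
```

Call:
{"op": "carry_out", "data": {
  "steps": [
    [[0,0,0.002],0,1],
    [[0,0,0.003],0,1],
    [[0,0,0.003],0,1]
  ]
}}

```text
time: 5.35
tool_pos: [0.5277, 0.0279, 0.0754]
ee_rot: [3.142, -0.0, 2.837]
wrist_force: [-0.2, 0.9, -1.9]
width: 0.0552
finger_force: 30.0
```

Call:
{"op": "carry_out", "data": {
  "steps": [
    [[0,0,0.002],0,1],
    [[0,0,0.004],0,1],
    [[0,0,0.006],0,1],
    [[0,0,0.0075],0,1],
    [[0,0,0.0075],0,1]
  ]
}}

```text
time: 5.98
tool_pos: [0.5276, 0.028, 0.0678]
ee_rot: [-3.142, -0.0, 2.837]
wrist_force: [-0.2, -0.2, -2.2]
width: 0.0553
finger_force: 30.0
```

```bash
python3 - <<'E'
from h import *
o=robot.get_obs();print(o['tool_pos'],o['wrist_force'],o['wrist_torque'])
for n in('top','side'):
    s=snap(n);np.save(n+'3.npy',s,allow_pickle=True)
b=s['image'][200:320,270:390]
cv2.imwrite('pics/c3.png',cv2.resize(np.clip(1.3*b[:,:,::-1],0,255).astype(np.uint8),None,fx=5,fy=5,interpolation=3))
E
```

```text
[0.52760042 0.02795363 0.06776644] [-0.2079915  -0.24035311 -2.18622881] [-0.00034353  0.01988245  0.06994682]
```

View pics/c3.png

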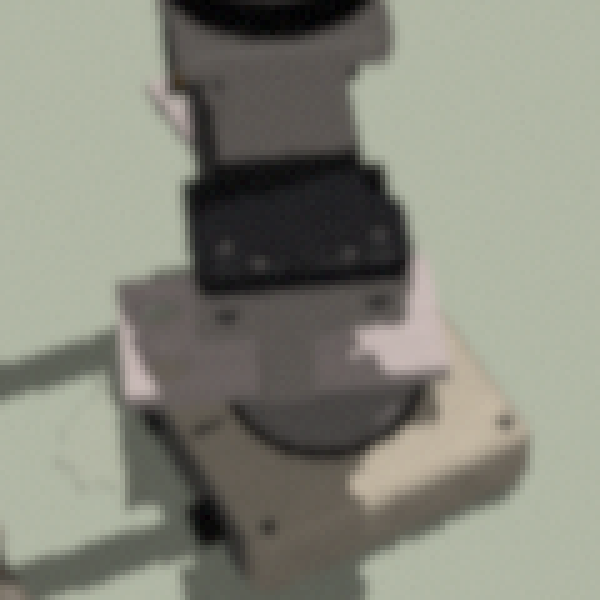

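No contact 13 mm below the tip's height, so the plate is threaded over the spindle. I'll release it while it is raised and withdraw.

Call:
{"op": "carry_out", "data": {
  "steps": [
    [[0,0,0],0,-1],
    [[0,0,0],0,-1],
    [[0,0,0],0,-1],
    [[0,0,0],0,-1],
    [[0,0,-0.03],0,-1],
    [[0,0,-0.08],0,-1],
    [[0.02,0.05,-0.1],0,-1],
    [[0.036,0.1,-0.1],0,-1],
    [[0.045,0.14,-0.1],0,-1]
  ]
}}

```text
time: 7.2
tool_pos: [0.5268, 0.1768, 0.1689]
ee_rot: [3.141, 0.001, 2.837]
wrist_force: [0.5, -1.3, -0.4]
width: 0.094
finger_force: 0.0
```

```bash
python3 - <<'E'
from h import *
o=robot.get_obs();print(o['tool_pos'],o['ee_rot'],o['wrist_force'],o['width'])
S={}
for n in('top','side'):
    s=S[n]=snap(n);np.save(n+'4.npy',s,allow_pickle=True)
a=S['top']['image'][190:310,290:410];b=s['image'][200:320,270:390]
cv2.imwrite('pics/c4.png',cv2.resize(np.clip(1.2*np.hstack([a,b])[:,:,::-1],0,255).astype(np.uint8),None,fx=3.3,fy=3.3,interpolation=3))
E
```

```text
[0.5268197  0.17684997 0.16886428] [3.14050295e+00 1.35915330e-03 2.83742482e+00] [ 0.49590292 -1.27942531 -0.4007887 ] 0.09403938193249314
```

View pics/c4.png

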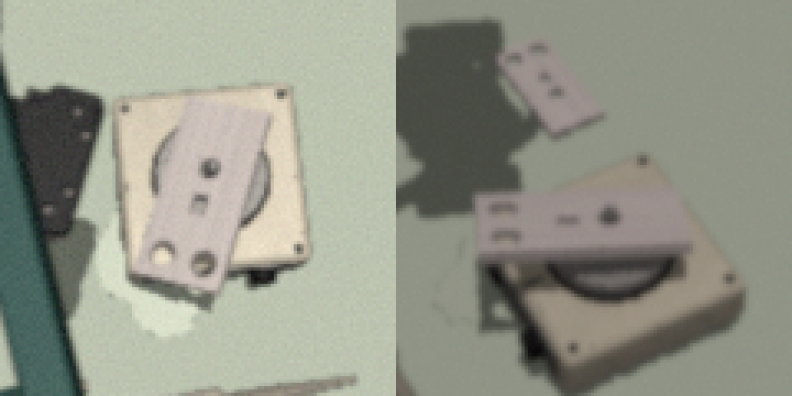

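The plate is threaded: the spindle shows in its bore, with the slot beside the pin and the plate raised and leaning. Next I'll measure its tilt and yaw before pushing the long end.

```bash
cat >> h.py <<'E'
def platefit(s,thr=2):
    g=cv2.GaussianBlur(s['image'],(3,3),0).astype(int); C=cloud(s)
    m=((g[...,0]-g[...,1])>thr)&(g[...,2]-g[...,1]>-9)&(C[...,2]>.05)&(C[...,2]<.085)&(np.hypot(C[...,0]-.53,C[...,1]-.025)<.1)
    m=cv2.morphologyEx(m.astype(np.uint8),cv2.MORPH_OPEN,np.ones((3,3)))
    c=max(cv2.findContours(m,0,1)[0],key=cv2.contourArea)
    k=np.zeros((480,640),np.uint8);cv2.drawContours(k,[c],-1,1,-1);k=cv2.erode(k,np.ones((5,5)))>0
    P=C[k&(C[...,2]>.04)&(C[...,2]<.09)]; co=np.linalg.lstsq(np.c_[P[:,:2]-[.5425,.0225],np.ones(len(P))],P[:,2],rcond=None)[0]
    w=plane(s,c.reshape(-1,2),P[:,2].mean())[:,:2].astype(np.float32)
    return cv2.minAreaRect(w*1000),co
E
python3 - <<'E'
from h import *
for n in('top','side'):
    s=np.load(n+'4.npy',allow_pickle=True).item()
    r,co=platefit(s);print(n,r,'slope x,y, z at spindle',co)
    print(cv2.boxPoints(r).round().tolist())
E
```

```text
top ((527.227783203125, 29.420135498046875), (57.133846282958984, 119.08284759521484), 73.34038543701172) slope x,y, z at spindle [-0.13234149 -0.23148566  0.06541601]
[[462.0, 19.0], [576.0, -15.0], [592.0, 40.0], [478.0, 74.0]]
side ((528.7882080078125, 23.825958251953125), (53.45439529418945, 121.07774353027344), 68.3421401977539) slope x,y, z at spindle [-0.12808256 -0.23358774  0.06765517]
[[463.0, 21.0], [575.0, -23.0], [595.0, 26.0], [482.0, 71.0]]
```

Call:
{"op": "carry_out", "data": {
  "steps": [
    [[0,-0.03,0.02],0,1],
    [[0,-0.06,0.05],0,1],
    [[0,-0.085,0.08],0,1],
    [[0,-0.085,0.11],0,1],
    [[0,-0.085,0.121],0,1],
    [[0,-0.085,0.121],0,1],
    [[0,-0.088,0.121],0,1],
    [[0,-0.09,0.121],0,1]
  ]
}}

```text
time: 8.3
tool_pos: [0.5007, 0.0885, 0.048]
ee_rot: [-3.142, 0.002, 2.837]
wrist_force: [-0.1, -1.8, 3.0]
width: 0.0176
finger_force: 1.3
```

Call:
{"op": "carry_out", "data": {
  "steps": [
    [[0,-0.003,0],0,1],
    [[0,-0.006,0],0,1],
    [[0,-0.008,0],0,1],
    [[0,-0.01,0],0,1],
    [[0,-0.012,0],0,1],
    [[0,-0.014,0],0,1],
    [[0,-0.016,0],0,1],
    [[0,-0.018,0],0,1],
    [[0,-0.018,0],0,1]
  ]
}}

```text
time: 9.43
tool_pos: [0.4938, 0.0756, 0.0478]
ee_rot: [3.135, -0.003, 2.838]
wrist_force: [-2.7, 10.3, 6.2]
width: 0.0005
finger_force: 5.3
```

```bash
python3 - <<'E'
from h import *
o=robot.get_obs();print(o['tool_pos'],o['ee_rot'],o['wrist_force'],o['width'])
S={}
for n in('top','side'):
    s=S[n]=snap(n);np.save(n+'5.npy',s,allow_pickle=True)
    try: print(platefit(s))
    except Exception as e: print(e)
a=S['top']['image'][190:310,290:410];b=s['image'][200:320,270:390]
cv2.imwrite('pics/c5.png',cv2.resize(np.clip(1.2*np.hstack([a,b])[:,:,::-1],0,255).astype(np.uint8),None,fx=3.3,fy=3.3,interpolation=3))
E
```

```text
[0.49377018 0.0755985  0.04775662] [ 3.13486384e+00 -3.08880537e-03  2.83767796e+00] [-2.74782488 10.25544704  6.22892914] 0.0005412823601458533
max() iterable argument is empty
(((531.4256591796875, 23.497753143310547), (52.84617233276367, 127.63948059082031), 76.39010620117188), array([ 0.1461408 , -0.37939526,  0.07319733]))
```

View pics/c5.png

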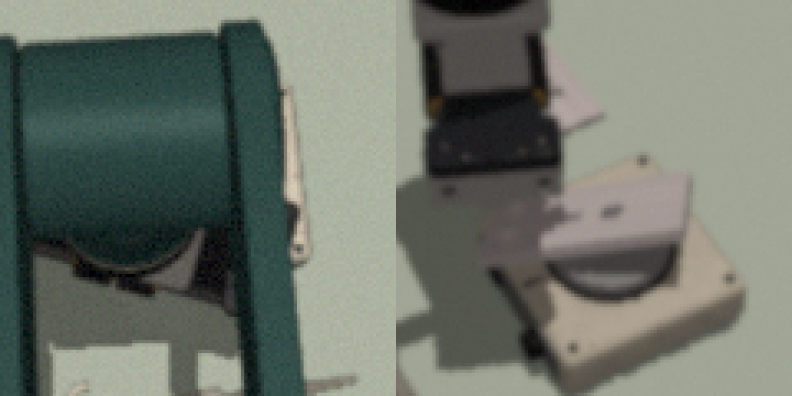

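The push has jammed the plate: +10 N in y, with its left side tilted down. I'll back off and look at it free.

Call:
{"op": "carry_out", "data": {
  "steps": [
    [[0,0.0,0],0,1],
    [[0,0.015,0],0,1],
    [[0,0.03,0],0,1],
    [[0,0.05,-0.03],0,1],
    [[0,0.08,-0.08],0,1],
    [[0,0.11,-0.11],0,1],
    [[0,0.11,-0.11],0,1]
  ]
}}

```text
time: 10.4
tool_pos: [0.5292, 0.1789, 0.1593]
ee_rot: [3.139, 0.005, 2.84]
wrist_force: [-0.2, -0.1, 0.3]
width: 0.0009
finger_force: 0.0
```

```bash
python3 - <<'E'
from h import *
o=robot.get_obs();print(o['time'],o['tool_pos'],o['ee_rot'],o['wrist_force'],o['width'])
S={}
for n in('top','side'):
    s=S[n]=snap(n);np.save(n+'6.npy',s,allow_pickle=True)
    try:
        r,co=platefit(s);a=r[2]-90;a=np.radians(a);print(n,r,co,'along x',co[0]*np.cos(a)+co[1]*np.sin(a),'along y',-co[0]*np.sin(a)+co[1]*np.cos(a))
    except Exception as e: print(e)
a=S['top']['image'][190:310,290:410];b=s['image'][200:320,270:390]
cv2.imwrite('pics/c6.png',cv2.resize(np.clip(1.2*np.hstack([a,b])[:,:,::-1],0,255).astype(np.uint8),None,fx=3.3,fy=3.3,interpolation=3))
E
```

```text
10.4 [0.52920911 0.17885976 0.15925682] [3.13934697 0.00451688 2.83959948] [-0.15144204 -0.05603194  0.30926243] 0.0008952543826473105
top ((529.919921875, 29.46512222290039), (59.707401275634766, 120.22771453857422), 58.19529724121094) [-0.14781835 -0.27473331  0.06547196] along x 0.019168131250925508 along y -0.31138599511620313
side ((529.8192749023438, 25.209110260009766), (52.6473503112793, 121.0445556640625), 57.42720031738281) [-0.13546715 -0.26328415  0.06771276] along x 0.027585230331930985 along y -0.29480323883937454
```

View pics/c6.png

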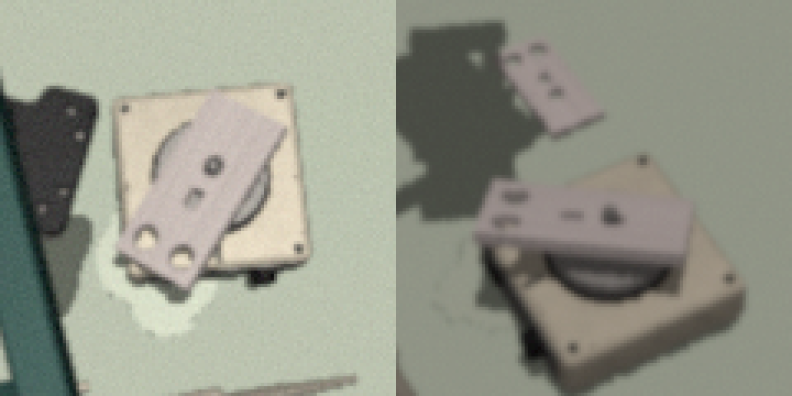

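The finger had come down on the plate before the gripper shut, and it dragged the yaw to about -0.56. The plate is still threaded, loose and raised. I'll try again with the gripper already closed, coming down clear of the plate's edge and pushing the long end round.

Call:
{"op": "carry_out", "data": {
  "steps": [
    [[-0.013,-0.04,0.03],0,1],
    [[-0.013,-0.0766,0.07],0,1],
    [[-0.013,-0.0766,0.1],0,1],
    [[-0.013,-0.0766,0.1145],0,1],
    [[-0.013,-0.0766,0.1145],0,1],
    [[-0.013,-0.0766,0.1145],0,1]
  ]
}}

```text
time: 11.25
tool_pos: [0.5176, 0.1001, 0.0435]
ee_rot: [3.141, 0.002, 2.837]
wrist_force: [0.1, -0.0, 0.5]
width: 0.0006
finger_force: 0.0
```

Call:
{"op": "carry_out", "data": {
  "steps": [
    [[0.002,-0.0033,0],0,1],
    [[0.0037,-0.0066,0],0,1],
    [[0.0056,-0.01,0],0,1],
    [[0.0075,-0.0133,0],0,1],
    [[0.0094,-0.0166,0],0,1],
    [[0.011,-0.02,0],0,1],
    [[0.011,-0.02,0],0,1]
  ]
}}

```text
time: 12.12
tool_pos: [0.5002, 0.0838, 0.0425]
ee_rot: [-3.141, 0.0, 2.837]
wrist_force: [0.4, 0.7, -0.2]
width: 0.0002
finger_force: 0.2
```

```bash
cat > m.py <<'E'
from h import *
import sys
o=robot.get_obs();print(o['time'],o['tool_pos'],o['ee_rot'],o['wrist_force'],o['width'])
for n in('top','side'):
    s=snap(n);np.save(n+sys.argv[1]+'.npy',s,allow_pickle=True)
    try:
        r,co=platefit(s);a=(r[2]-90 if r[1][1]>r[1][0] else r[2]);d=a;a=np.radians(a);print(n,np.round(r[0],1),np.round(r[1],1),'yaw',round(d,1),'z0',co[2],'along x',co[0]*np.cos(a)+co[1]*np.sin(a),'along y',-co[0]*np.sin(a)+co[1]*np.cos(a))
    except Exception as e: print(n,e)
E
python3 m.py 7
```

```text
12.125 [0.5002197  0.08376912 0.04246931] [-3.14125144e+00  2.72990745e-04  2.83655686e+00] [ 0.44913631  0.65509385 -0.24716391] 0.0001502237598148694
top [565.9  -9.8] [10.3 19.1] yaw -2.7 z0 0.4834053131257985 along x 0.011996368704455529 along y 13.567059126234554
side [529.7  22.2] [ 51.9 119.6] yaw -22.9 z0 0.06848477560278432 along x 0.03886947299478234 along y -0.33197996831037224
```

Call:
{"op": "carry_out", "data": {
  "steps": [
    [[0.002,-0.0025,-0.001],0,1],
    [[0.0037,-0.005,-0.001],0,1],
    [[0.0056,-0.0075,-0.001],0,1],
    [[0.0075,-0.01,-0.001],0,1],
    [[0.009,-0.012,-0.001],0,1],
    [[0.009,-0.012,-0.001],0,1]
  ]
}}

```text
time: 12.98
tool_pos: [0.4877, 0.0751, 0.0434]
ee_rot: [-3.141, -0.001, 2.837]
wrist_force: [-0.1, 0.4, 0.5]
width: 0.0004
finger_force: 0.0
```

```bash
python3 m.py 8
```

```text
12.975 [0.48766245 0.07513198 0.04335216] [-3.14102647e+00 -5.92820792e-04  2.83664368e+00] [-0.1362516   0.3791852   0.45727963] 0.0004051636208607237
top max() iterable argument is empty
side [527.8  18.1] [ 52.8 121.8] yaw -12.4 z0 0.06838521005195516 along x -0.011664063216200296 along y -0.3141898225539728
```

Call:
{"op": "carry_out", "data": {
  "steps": [
    [[0.001,-0.002,0],0,1],
    [[0.002,-0.004,0],0,1],
    [[0.003,-0.006,0],0,1],
    [[0.004,-0.008,0],0,1],
    [[0.004,-0.008,0],0,1]
  ]
}}

```text
time: 13.7
tool_pos: [0.4818, 0.0688, 0.0435]
ee_rot: [3.142, -0.0, 2.837]
wrist_force: [-0.0, -0.7, 0.5]
width: 0.0008
finger_force: 0.0
```

```bash
python3 m.py 9
```

```text
13.7 [0.48179567 0.06884841 0.04348996] [ 3.14153671e+00 -1.78485422e-05  2.83656720e+00] [-0.01848672 -0.65933018  0.50506354] 0.0008464877775723472
top max() iterable argument is empty
side [528.8  16. ] [130.7  66.3] yaw 9.1 z0 0.0641635833095435 along x 0.15343819694791047 along y -0.07195827076305168
```

The slope changed to about 0.15 with the long end down, so the slot has probably dropped over the pin. I'll back off to check.

Call:
{"op": "carry_out", "data": {
  "steps": [
    [[0,0.02,0],0,1],
    [[0,0.04,-0.02],0,1],
    [[0,0.08,-0.06],0,1],
    [[0,0.12,-0.1],0,1],
    [[0,0.12,-0.1],0,1]
  ]
}}

```text
time: 14.42
tool_pos: [0.5206, 0.1862, 0.1476]
ee_rot: [3.137, 0.007, 2.84]
wrist_force: [-0.6, -0.5, -0.8]
width: 0.0002
finger_force: 0.0
```

```bash
python3 m.py 10
```

```text
14.425 [0.5206422  0.18617345 0.14764388] [3.13671221 0.00702438 2.8401934 ] [-0.57522853 -0.49774489 -0.78596774] 0.00021926325551068453
top [525.6  22.7] [119.6  56.1] yaw 2.3 z0 0.0623648234102028 along x 0.15261177425809053 along y -0.028768328305859018
side [529.2  13.8] [129.3  70.8] yaw 8.5 z0 0.06419012334331577 along x 0.152904227645572 along y -0.060238521133548766
```

The plate is engaged: yaw is 2.3°, matching the pin, with its long end down and the raised bore on the balls. For the press, I'll straddle the spindle with the fingers about 22 mm apart, the closing line along the plate's y.

Call:
{"op": "carry_out", "data": {
  "steps": [
    [[-0.02,-0.04,0],-0.6,0.53],
    [[-0.045,-0.09,0],-1.2,0.53],
    [[-0.065,-0.13,0],-1.8,0.53],
    [[-0.0717,-0.1457,0],-2.0,0.53],
    [[-0.0717,-0.1457,0.03],-2.0,0.53],
    [[-0.0717,-0.1457,0.045],-2.0,0.53],
    [[-0.0717,-0.1457,0.045],-2.0,0.53],
    [[-0.0717,-0.1457,0.045],-2.0,0.53]
  ]
}}

```text
time: 15.52
tool_pos: [0.5427, 0.023, 0.0989]
ee_rot: [-3.142, 0.0, -3.097]
wrist_force: [-0.1, 0.0, 0.2]
width: 0.0224
finger_force: 0.0
```

```bash
python3 m.py 11
```

```text
15.525 [0.54271448 0.02298128 0.09885114] [-3.14153957e+00  4.25538263e-04 -3.09709516e+00] [-0.14197826  0.04221334  0.15875328] 0.02244594860688807
top [503.8  21.2] [75.4 55.9] yaw 3.6 z0 0.061634475850759485 along x 0.13695109943654282 along y -0.03391336194973122
side [528.2  19.7] [126.8  62.9] yaw 5.2 z0 0.0638220605385884 along x 0.1470164850902855 along y -0.05676137286588526
```

Now I'll lower onto the plate and press in small steps.

Call:
{"op": "carry_out", "data": {
  "steps": [
    [[0,0,0.01],0,0.53],
    [[0,0,0.02],0,0.53],
    [[0,0,0.027],0,0.53],
    [[0,0,0.031],0,0.53],
    [[0,0,0.033],0,0.53],
    [[0,0,0.033],0,0.53]
  ]
}}

```text
time: 16.38
tool_pos: [0.5427, 0.0229, 0.0655]
ee_rot: [3.142, 0.0, -3.097]
wrist_force: [0.5, 0.7, 0.4]
width: 0.0222
finger_force: 0.0
```

Call:
{"op": "carry_out", "data": {
  "steps": [
    [[0,0,0.001],0,0.53],
    [[0,0,0.002],0,0.53],
    [[0,0,0.003],0,0.53],
    [[0,0,0.003],0,0.53]
  ]
}}

```text
time: 16.88
tool_pos: [0.5435, 0.0227, 0.0635]
ee_rot: [-3.141, 0.003, -3.097]
wrist_force: [0.7, 0.3, 5.3]
width: 0.0222
finger_force: 2.3
```

Call:
{"op": "carry_out", "data": {
  "steps": [
    [[0,0,0.001],0,0.53],
    [[0,0,0.0015],0,0.53],
    [[0,0,0.002],0,0.53],
    [[0,0,0.002],0,0.53]
  ]
}}

```text
time: 17.38
tool_pos: [0.5422, 0.0231, 0.06]
ee_rot: [3.141, -0.001, -3.097]
wrist_force: [0.5, 0.0, 0.6]
width: 0.0219
finger_force: 0.5
```

Call:
{"op": "carry_out", "data": {
  "steps": [
    [[0,0,0.0005],0,0.53],
    [[0,0,0.001],0,0.53],
    [[0,0,0.001],0,0.53]
  ]
}}

```text
time: 17.75
tool_pos: [0.5423, 0.023, 0.0592]
ee_rot: [3.141, -0.001, -3.097]
wrist_force: [0.7, -0.7, 1.0]
width: 0.0218
finger_force: 0.3
```

Call:
{"op": "carry_out", "data": {
  "steps": [
    [[0,0,0.001],0,0.53],
    [[0,0,0.002],0,0.53],
    [[0,0,0.003],0,0.53],
    [[0,0,0.004],0,0.53],
    [[0,0,0.004],0,0.53]
  ]
}}

```text
time: 18.38
tool_pos: [0.5427, 0.023, 0.0582]
ee_rot: [-3.142, 0.001, -3.097]
wrist_force: [-4.1, 0.5, 12.4]
width: 0.0221
finger_force: 6.2
```

```bash
python3 m.py 12
```

```text
18.375 [0.54265152 0.0230218  0.05817793] [-3.14156189e+00  7.69287124e-04 -3.09719714e+00] [-4.09939838  0.4853806  12.38979777] 0.02211081921289478
top [499.8  21.2] [66.7 56.1] yaw 2.5 z0 0.056285145213730035 along x -0.010062266094099364 along y 0.006312613899269346
side [527.7  17.5] [121.2  66.6] yaw 2.9 z0 0.05860158193803414 along x 0.006253611432554128 along y -0.03471077467563065
```

The plate is level with its top at 58 mm, which is home. I'll retreat and verify.

Call:
{"op": "carry_out", "data": {
  "steps": [
    [[0,0,0.001],0,0.53],
    [[0,0,0.001],0,0.53],
    [[0,0,-0.01],0,0.53],
    [[0,0,-0.05],0,0.53],
    [[0,0,-0.1],0,0.53],
    [[0,0.06,-0.13],0,0.53],
    [[0,0.12,-0.13],0,0.53],
    [[0,0.18,-0.13],0,0.53],
    [[0,0.18,-0.13],0,0.53]
  ]
}}

```text
time: 19.6
tool_pos: [0.5335, 0.2066, 0.1847]
ee_rot: [3.141, -0.001, -3.091]
wrist_force: [0.7, -1.8, -0.8]
width: 0.0223
finger_force: 0.0
```

```bash
python3 m.py 13; python3 - <<'E'
import numpy as np,cv2
a=np.load('top0.npy',allow_pickle=True).item()['image'].astype(int);b=np.load('top13.npy',allow_pickle=True).item()['image'].astype(int)
d=(cv2.GaussianBlur(abs(a-b).max(2).astype(np.uint8),(3,3),0)>25).astype(np.uint8)
n,_,st,c=cv2.connectedComponentsWithStats(d)
for i in range(1,n):
    if st[i,4]>15: print(st[i].tolist())
E
```

```text
19.6 [0.5334958  0.20662772 0.18467082] [ 3.14078602e+00 -1.49352723e-03 -3.09090803e+00] [ 0.65466992 -1.78629784 -0.75651324] 0.022347215019530454
top [525.4  23.2] [117.9  58.3] yaw 1.5 z0 0.05714557979141188 along x 0.004051681761955325 along y -0.0020651598353064625
side [527.7  17.7] [121.9  65.8] yaw 2.6 z0 0.05917282650818348 along x 0.014130684087622783 along y -0.01424226172427543
[585, 21, 55, 19, 726]
[125, 30, 515, 450, 183545]
[524, 65, 59, 48, 1050]
[551, 85, 30, 31, 599]
[237, 91, 11, 8, 33]
[226, 101, 6, 7, 24]
[264, 100, 8, 20, 58]
[544, 103, 14, 13, 103]
[523, 108, 39, 32, 644]
[601, 125, 39, 18, 371]
[252, 139, 8, 4, 17]
[230, 144, 10, 6, 27]
[105, 157, 7, 10, 48]
[81, 160, 5, 5, 21]
[116, 160, 8, 14, 46]
[108, 168, 6, 8, 32]
[112, 175, 15, 18, 87]
[84, 177, 7, 7, 36]
[100, 183, 17, 16, 104]
[214, 260, 9, 9, 61]
[211, 270, 8, 9, 60]
[540, 273, 9, 16, 70]
[577, 273, 8, 11, 53]
[570, 281, 6, 8, 30]
[561, 290, 6, 9, 34]
[542, 292, 7, 7, 36]
[571, 292, 5, 6, 25]
[580, 292, 6, 7, 29]
[526, 300, 13, 5, 40]
[550, 301, 8, 11, 54]
[571, 301, 5, 7, 27]
[580, 301, 4, 7, 24]
[544, 309, 6, 13, 60]
[563, 310, 5, 8, 34]
[590, 318, 8, 4, 24]
[0, 428, 104, 52, 2987]
[404, 475, 7, 5, 31]
```

The plate is level with its top about 58 mm above the bench. The arm is clear, and none of the bystanders was ever near its path.

```bash
python3 -c "
from bench import robot
print(robot.close_job())"
```

```text
the job is handed in; nothing more can be done
None
```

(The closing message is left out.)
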